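# Change over to the sampled drawer

### The job

Both top drawers of the grey small-parts cabinet stand half open, and the brass fitting lying on the cabinet shows which one is to be picked from next. First push the other top drawer (the one on the gear's side) fully shut with the fingertips, then draw the drawer on the fitting's side right out to its stop by pressing the fingertips against the inside of its front. Work gently, do not pinch or force the drawers, leave the fitting and the gear lying where they are and do not disturb the other things on the worktop.

Things in the scene. Friction and masses are not known exactly. Their poses are not given: they have to be found in the camera images.
- drawer_cabinet: Grey cabinet, 182x236x202 mm, fixed, six drawers in three rows of two; only the top two move. Origin: centre of its underside; x runs from fronts to back, y to the left seen from the front. Flat top at z = 182 mm, x -74 to 91 mm; carrying handle on it (x 3 to 13, y -45 to 45 mm) up to 202 mm. Shut fronts stand at x = -76 mm. Press on cabinet and drawers with less than 40 N.
- drawer_cabinet_drawer_02 (a joint): The left drawer of the cabinet's top row (left as seen from the robot, cabinet +y side). 0 = shut (stop), grows as it slides out along the cabinet's -x; 0.110 m = right out (rigid stop). Starts between 0.055 and 0.080. Slides freely (about 0.6 N of friction), stays where it is left.
- drawer_cabinet_drawer_12 (a joint): The right drawer of the cabinet's top row (right as seen from the robot, cabinet -y side). 0 = shut (stop), grows as it slides out along the cabinet's -x; 0.110 m = right out (rigid stop). Starts between 0.055 and 0.080. Slides freely (about 0.6 N of friction), stays where it is left.
- left_front (a point): Middle of the top edge of the left top drawer's front, on its outer face; moves with it. The front is a 2 mm upright plate, 109 mm wide, 50 mm high; a 61 mm wide pull sticks out 15 mm from it 28 to 47 mm below this point. Behind it the drawer is open from above: floor 48 mm below this point, a cross divider 89 mm behind. The gap between front and cabinet is as wide as the drawer is out.
- right_front (a point): Middle of the top edge of the right top drawer's front, on its outer face; moves with it. The front is a 2 mm upright plate, 109 mm wide, 50 mm high; a 61 mm wide pull sticks out 15 mm from it 28 to 47 mm below this point. Behind it the drawer is open from above: floor 48 mm below this point, a cross divider 89 mm behind. The gap between front and cabinet is as wide as the drawer is out.
- sample_fitting: Brass-coloured hose fitting, 17 x 40 x 19 mm, lying loose on the cabinet's top behind the handle, over the left drawer (cabinet +y) or the right one (-y); it marks the drawer to be drawn out. Origin at the centre of its underside.
- steel_gear: Grey steel gear, 60 x 60 x 22 mm, lying loose on the cabinet's top over the other drawer, the one to be shut. Origin at the centre of its underside.
- spray_can: White, red and blue bottle-shaped can, 52 mm across, 158 mm high. Loose bystander standing on the worktop; origin at the centre of its underside.
- black_knob: Black star knob with an upright stud, 35 x 38 x 43 mm. Loose bystander standing on the worktop; origin at the centre of its underside.
- grey_housing: Round grey housing, 61 x 63 x 43 mm. Loose bystander standing on the worktop; origin at the centre of its underside.
- jaw_block: Dark brown jaw block, 50 x 93 x 38 mm. Loose bystander standing on the worktop; origin at the centre of its underside.

How it is judged:
By the outcome, as a careful person would: the job done as asked, in the order asked, and still so for the second after the job is handed in, with the robot touching nothing.
It also fails if it takes over 51 s, if anything falls off the work surface, if the arm or the gripper's body presses on something with over 40 N, if the wrist force passes 120 N, or if a joint passes its speed limit or range.

### The arm

A 6-joint arm with a two-finger parallel gripper is mounted at the origin on a cart in front of the work surface, level with it; the furniture and walls round the work are solid. World frame = base frame: x ahead of the robot, y to its left, z up, the work surface at z = 0. Lengths are in mm, angles in rad, forces in N, time in s.
With the tool pointing down it reaches from about 275 to 875 mm from the base axis. Payload 12.5 kg.
Tool frame: the origin (TCP) lies at the centre of the arm's flange, where the gripper is bolted on; the fingertips stand 173 mm ahead of it and the grasp point (between the pads) lies 155 mm ahead of it; z points along the fingers, y is the line along which they close (so a half turn about z gives the same grasp; the last joint's range is limited). The gripper opens to 85 mm and grips with 20 to 120 N. Pads are 22 mm wide; open, the fingers measure 114 mm over their backs; the gripper's body (76 mm by 85 mm) begins 54 mm behind the grasp point. The pads swing forward as they close: fully open they stand 13 mm farther back than shut.
Start: joints at [-1.23, 0.351, 1.652, -0, 1.139, -0.085], TCP at [227.194, -500.868, 404.69] pointing down, gripper open.
Joint ranges: [-2.75, 2.75], [-0.79, 2.1], [0.01, 2.65], [-1.57, 4.71], [0.07, 3.14], [-2.87, 2.87]. Speed limits (rad/s): [2.22, 2.22, 2.79, 3.14, 3.14, 3.14].

### API

Orientations are given as a unit quaternion [w, x, y, z].
In Python, from bench import env gives the robot as it stands.
- The arm moves only by the tool run_rows, called after "Emit:" as a command line: name --argument value ..., lists and objects as JSON in quotes. Schema: {"type":"object","properties":{"plan":{"type":"object","properties":{"finger_gap":{"type":"array","items":{"type":"number"},"minItems":1,"maxItems":8},"sx":{"type":"array","items":{"type":"number"},"minItems":1,"maxItems":8},"sy":{"type":"array","items":{"type":"number"},"minItems":1,"maxItems":8},"sz":{"type":"array","items":{"type":"number"},"minItems":1,"maxItems":8},"turn":{"type":"array","items":{"type":"number"},"minItems":1,"maxItems":8}},"additionalProperties":false,"required":["finger_gap","sx","sy","sz","turn"]},"only":{"type":"string"},"quiet":{"type":"boolean"},"lines":{"type":"string"}},"required":["plan"],"additionalProperties":false}. plan is an object with one list for each field, all of the same length, 1 to 8, a row being the entries at one place: finger_gap (the finger opening in mm), sx, sy, sz (the shift in mm), turn (a turn about the tool's z in rad); each row shifts and turns the commanded pose from where the row before left it, along the tool's axes as they then stand; what a row does not reach is not made up. A row lasts 1/10 s, in which the tool goes at most 50 mm and 0.15 rad, less where a joint would pass 70% of its speed; a pose out of reach is approached as far as the arm can. The fingers move at their own pace and stop on an object; the grip force is fixed at half the most. Time passes only in rows, so rows that do not move let the fingers close. The tool returns the time, the measured TCP pose, the force, the opening and the grip force at its end. only (a regular expression) keeps the lines of the reply that match it, lines (a string "A,B") keeps lines A to B, and quiet returns only ok. Input that does not fit is refused with a message, and nothing moves.
- env.get_state(): the state, without advancing time (a new reading comes with each control period).
- env.read_camera(name): name is "side" or "top" or "wrist"; returns a dict with "image" (480x640x3 uint8, blue, green, red), "fx", "fy", "cx", "cy" (pixels), "position" and "orientation" of the camera in the world. Camera axes: x right, y up, looking along -z (the intrinsics and any distortion apply to the point x, -y, -z); pixel columns grow to the right and rows downward; lengths in mm; the calibration is good to about 2 mm. A picture is of the moment at which its call begins. There is no depth.
- env.job_done(): hands the job in; it is judged then, once.
The state is a dict: "time": time; "q": joint angles; "joint_vel": joint speeds; "tau": joint torques, N m; "eef_pos": TCP position; "ee_rot": TCP orientation; "contact_force": force on the tool from outside, world axes, zero at the start; "torque": the same for the moment, N m; "finger_gap": finger opening in mm; "grip_force": force on a finger pad.
Only numpy, scipy, OpenCV 4.12 (cv2) and the standard library are available. Lean on these libraries where they do the work, as an engineer would, in place of code of your own. Each camera call takes 0.05 s, during which the arm holds its last target. There are 200 camera calls.

## Working session

There is one attempt and no reset: what is moved stays moved. The work goes in short steps, Python scripts to look and compute and a tool call to move; the robot and the scene stay as the last step left them, time stands still between calls to the robot, and variables do not carry over. Pictures are saved under pics/ and viewed, at most 10 in all, crops included, and the job is handed in when it is done.

```bash
mkdir -p pics; ls
```

Run:
```python
from bench import env
import cv2,pickle
d={}
for n in("top","side"):
    c=env.read_camera(n);d[n]=c;cv2.imwrite(f"pics/{n}0.png",c["image"]);print(n,{k:v for k,v in c.items() if k!="image"})
pickle.dump(d,open("cams.pkl","wb"))
print(env.get_state())
```

```text
bench.py
pics
top {'fx': 489.8360202801551, 'fy': 489.8360202801551, 'cx': 319.70806635202223, 'cy': 227.55458179189063, 'position': array([ 497.0884004 ,  128.68062006, 1160.52325438]), 'orientation': array([-0.69879671, -0.03549431,  0.04414801,  0.71307382])}
side {'fx': 485.86804619052515, 'fy': 485.86804619052515, 'cx': 323.6461873938491, 'cy': 233.02047456515928, 'position': array([187.82581635, 867.65101692, 622.69628036]), 'orientation': array([-0.20893223, -0.13006953,  0.48052144,  0.84174128])}
{'time': 0.1, 'q': array([-1.22957777e+00,  3.51183865e-01,  1.65234695e+00,  5.91484591e-06,
        1.13911527e+00, -8.46159933e-02]), 'joint_vel': array([-0.00218909, -0.00072705, -0.00010254,  0.00190321,  0.0002766 ,
       -0.00102102]), 'tau': array([ 6.44092397e-04, -5.06839299e+01, -2.91878307e+01, -6.20372430e-05,
        2.72600140e-03, -8.61642235e-06]), 'eef_pos': array([ 227.17199365, -500.76701212,  404.21633402]), 'ee_rot': array([-5.22729351e-04,  9.77418746e-01,  2.11310952e-01, -6.47295614e-05]), 'contact_force': array([ 0.55899497,  0.01410799, -0.10410237]), 'torque': array([-0.00029923,  0.00759932,  0.0233402 ]), 'grip_force': 0.0, 'finger_gap': 85.2206746863734}
```

View pics/top0.png

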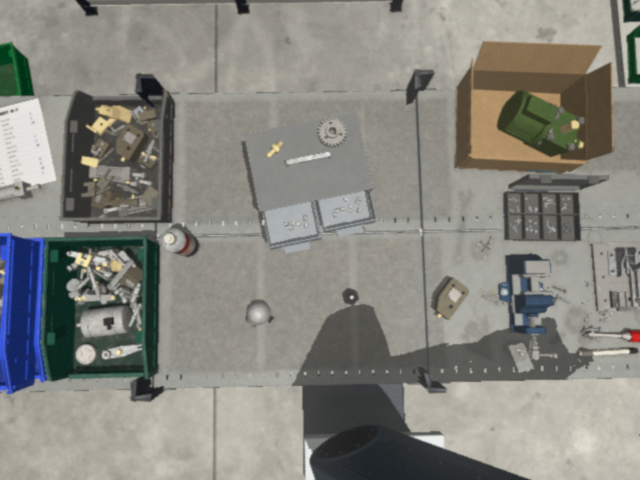

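View pics/side0.png

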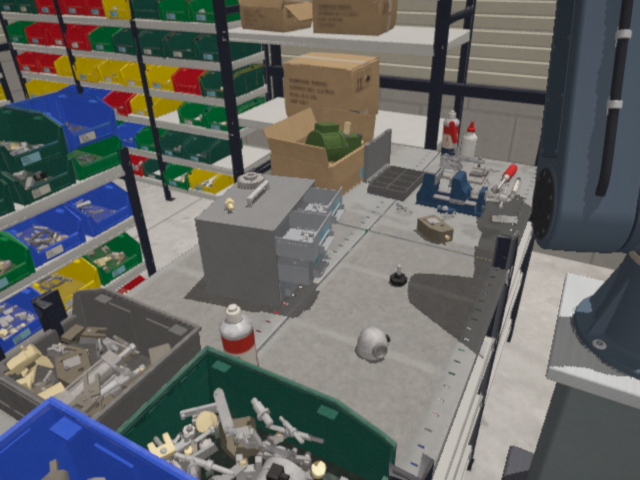

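The fitting (275,148) is over the left drawer and the gear (332,132) over the right, so I shut the right drawer and draw out the left. I'll measure on an enlarged crop.

Create h.py:
```python
import numpy as np,pickle
from scipy.spatial.transform import Rotation as R
def ray(c,u,v,z):
    d=R.from_quat(np.roll(c["orientation"],-1)).apply([(u-c["cx"])/c["fx"],-(v-c["cy"])/c["fy"],-1])
    p=c["position"];return p+d*(z-p[2])/d[2]
def proj(c,p):
    q=R.from_quat(np.roll(c["orientation"],-1)).inv().apply(np.asarray(p)-c["position"])
    return c["cx"]-c["fx"]*q[0]/q[2], c["cy"]+c["fy"]*q[1]/q[2]
```

Run:
```python
import pickle,cv2
c=pickle.load(open("cams.pkl","rb"))["top"];im=c["image"]
cr=im[110:260,230:390];cv2.imwrite("pics/topcrop.png",cv2.resize(cr,(800,600*25//20 if 0 else 600),interpolation=cv2.INTER_CUBIC) if 0 else cv2.resize(cr,(640,600),fx=4,fy=4,interpolation=cv2.INTER_CUBIC))
```

```text
(no output)
```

View pics/topcrop.png

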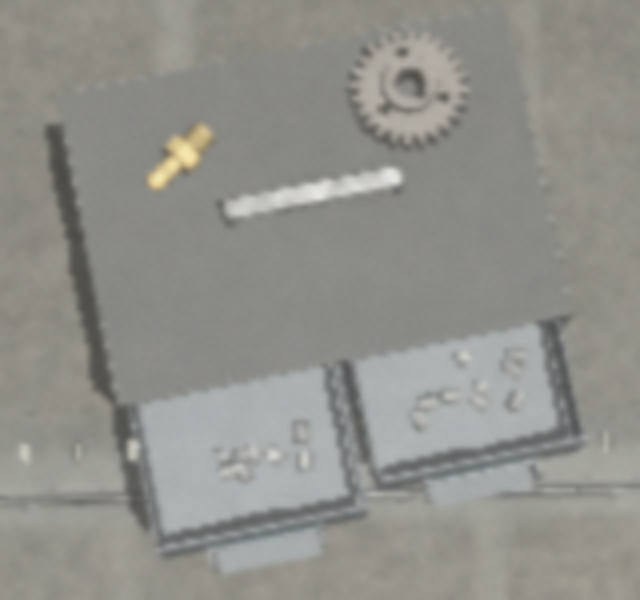

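The crop shows the cabinet's front top edge running (118,405)-(572,316). The left front's top edge runs (160,552)-(367,511) and the right's (378,487)-(582,440). The handle runs (222,212)-(402,176).

Run:
```python
import pickle,cv2,numpy as np
from h import *
d=pickle.load(open("cams.pkl","rb"));c=d["top"]
def P(u,v,z): return ray(c,230+(u-1.5)/4,110+(v-1.5)/4,z)
fl,fr=P(118,405,182),P(572,316,182)
hl,hr=P(228,211,202),P(400,176,202)
print("front edge",fl,fr,np.linalg.norm(fl-fr)); print("handle",hl,hr,np.linalg.norm(hl-hr))
bl,br=P(55,97,182),P(510,12,182)
for a,b in((fl,fr),(hl,hr),(bl,br)):
    e=a-b; print("yaw",np.arctan2(-e[0],e[1]))
yaw=np.mean([np.arctan2(-(a-b)[0],(a-b)[1]) for a,b in((fl,fr),(bl,br))])
ex=np.array([np.cos(yaw),np.sin(yaw)]);ey=np.array([-ex[1],ex[0]])
for f,b in((fl,bl),(fr,br)): print("depth",np.linalg.norm((f-b)[:2]))
o=((fl+fr)/2)[:2]+74*ex; o2=((hl+hr)/2)[:2]-8*ex; o3=((bl+br)/2)[:2]-91*ex
print("origin",o,o2,o3,yaw)
O=(o+o2+o3)/3
for z in(170,176,182):
  for n,a,b in(("L",(160,552),(367,511)),("R",(378,487),(582,440))):
    A,B=P(*a,z)[:2]-O,P(*b,z)[:2]-O
    print(z,n,"cab-frame",(A@ex).round(1),(A@ey).round(1),(B@ex).round(1),(B@ey).round(1),np.linalg.norm(A-B).round(1))
np.savez("cab.npz",O=O,yaw=yaw)
im=d["side"]["image"];cv2.imwrite("pics/sidecrop.png",cv2.resize(im[160:320,190:350],(600,600),interpolation=cv2.INTER_CUBIC))
```

```text
front edge [643.92602092 236.9152801  182.        ] [685.16704195   6.39294682 182.        ] 234.18233912559202
handle [737.78019791 179.1584966  202.        ] [754.14096055  92.81531014 202.        ] 87.87957898574335
yaw 0.1770296752445732
yaw 0.18726511105707583
yaw 0.17327693363230703
depth 163.2157425260699
depth 162.3125396100751
origin [737.41431928 134.54928675] [738.08298054 134.59283058] [735.08795656 134.77773983] 0.17515330443844013
170 L cab-frame -149.7 110.7 -149.5 3.9 106.8
170 R cab-frame -138.6 -4.0 -135.1 -110.9 106.9
176 L cab-frame -150.2 110.2 -150.1 4.1 106.2
176 R cab-frame -139.2 -3.8 -135.7 -110.0 106.3
182 L cab-frame -150.7 109.8 -150.6 4.3 105.5
182 R cab-frame -139.8 -3.5 -136.4 -109.1 105.6
```

View pics/sidecrop.png

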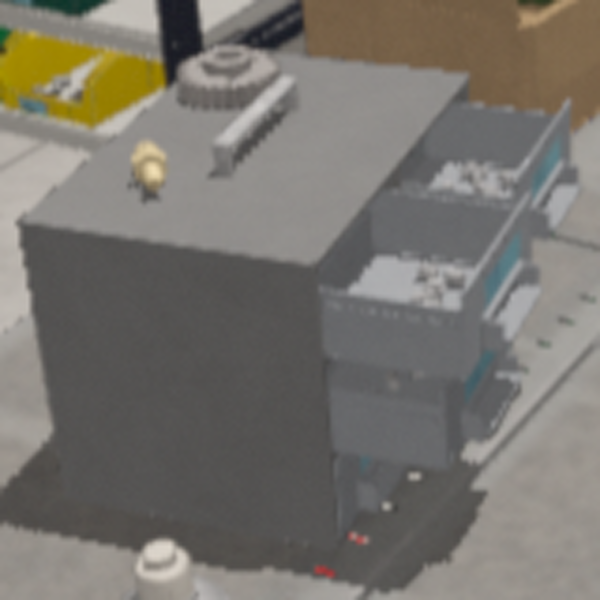

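Run:
```python
import pickle,numpy as np
from h import *
d=pickle.load(open("cams.pkl","rb"));s=d["side"];k=np.load("cab.npz");O=k["O"];w=float(k["yaw"])
ex=np.array([np.cos(w),np.sin(w)]);ey=np.array([-ex[1],ex[0]])
for z in(160,170,176,182):
  q=O-150*ex
  for y in(4,110): print(z,y,[ (a-b)*3.75 for a,b in zip(proj(s,[*(q+y*ey),z]),(190,160))])
```

```text
160 4 [np.float64(531.8326135607772), np.float64(213.97685850160735)]
160 110 [np.float64(465.7982476213038), np.float64(313.65165352308406)]
170 4 [np.float64(531.6499198316184), np.float64(197.3878013000916)]
170 110 [np.float64(465.2190596571403), np.float64(296.0027465672907)]
176 4 [np.float64(531.5393853591329), np.float64(187.35098889690977)]
176 110 [np.float64(464.8683485940892), np.float64(285.315944867098)]
182 4 [np.float64(531.4281542531517), np.float64(177.25092039316365)]
182 110 [np.float64(464.51520835769793), np.float64(274.5551218527289)]
```

Emit:
run_rows --plan '{"finger_gap":[0, 0, 0], "sx":[0, 0, 0], "sy":[0, 0, 0], "sz":[-3, -3, 0], "turn":[0.126, 0.125, 0]}'

```text
time: 0.4
eef_pos: [227.2, -500.9, 410.7]
ee_rot: [-0.0, 0.996, 0.086, -0.0]
contact_force: [-0.3, 0.4, -0.7]
finger_gap: 44.2
grip_force: 0.0
```

Add to h.py:
```python
_k=np.load("cab.npz");O=_k["O"];W=float(_k["yaw"])
ex=np.array([np.cos(W),np.sin(W)]);ey=np.array([-ex[1],ex[0]])
def cab(p): q=np.asarray(p)[:2]-O; return np.array([q@ex,q@ey,p[2]])
```

Run:
```python
from h import *
from bench import env
p=cab(env.get_state()["eef_pos"]);t=np.array([-205,-57,410]);print(p,"tool shift",(t-p)*[1,-1,-1])
```

```text
[-612.60943879 -536.97154646  410.71287285] tool shift [ 407.60943879 -479.97154646    0.71287285]
```

Emit:
run_rows --plan '{"finger_gap":[0, 0, 0, 0, 0, 0, 0, 0], "sx":[25, 25, 25, 25, 25, 25, 25, 25], "sy":[-30, -30, -30, -30, -30, -30, -30, -30], "sz":[0, 0, 0, 0, 0, 0, 0, 0], "turn":[0, 0, 0, 0, 0, 0, 0, 0]}'

```text
time: 1.2
eef_pos: [382.9, -228.2, 410.6]
ee_rot: [-0.0, 0.996, 0.089, -0.0]
contact_force: [0.6, -1.8, -0.6]
finger_gap: 0.1
grip_force: 0.0
```

Emit:
run_rows --plan '{"finger_gap":[0, 0, 0, 0, 0, 0, 0, 0], "sx":[25, 25, 25, 25, 25, 25, 25, 25], "sy":[-30, -30, -30, -30, -30, -30, -30, -30], "sz":[0, 0, 0, 0, 0, 0, 0, 0], "turn":[0, 0, 0, 0, 0, 0, 0, 0]}'

```text
time: 2.0
eef_pos: [538.1, 43.0, 410.4]
ee_rot: [-0.0, 0.996, 0.089, -0.0]
contact_force: [0.5, -0.7, -0.3]
finger_gap: 0.1
grip_force: 0.0
```

Emit:
run_rows --plan '{"finger_gap":[0, 0, 0, 0], "sx":[0, 0, 0, 0], "sy":[0, 0, 0, 0], "sz":[20, 20, 0, 0], "turn":[0, 0, 0, 0]}'

```text
time: 2.4
eef_pos: [537.7, 41.3, 370.9]
ee_rot: [-0.0, 0.996, 0.088, -0.0]
contact_force: [-0.4, -0.3, 0.6]
finger_gap: 0.1
grip_force: 0.0
```

Run:
```python
from h import *
from bench import env
import cv2
print(cab(env.get_state()["eef_pos"]),env.get_state()["ee_rot"])
c=env.read_camera("side");pickle.dump(c,open("s1.pkl","wb"))
cv2.imwrite("pics/side1.png",cv2.resize(c["image"][100:320,200:500],(800,586),interpolation=cv2.INTER_CUBIC))
```

```text
[-212.38678035  -57.22469186  370.91352077] [-1.94835912e-05  9.96098626e-01  8.82465743e-02 -2.64037357e-04]
```

View pics/side1.png

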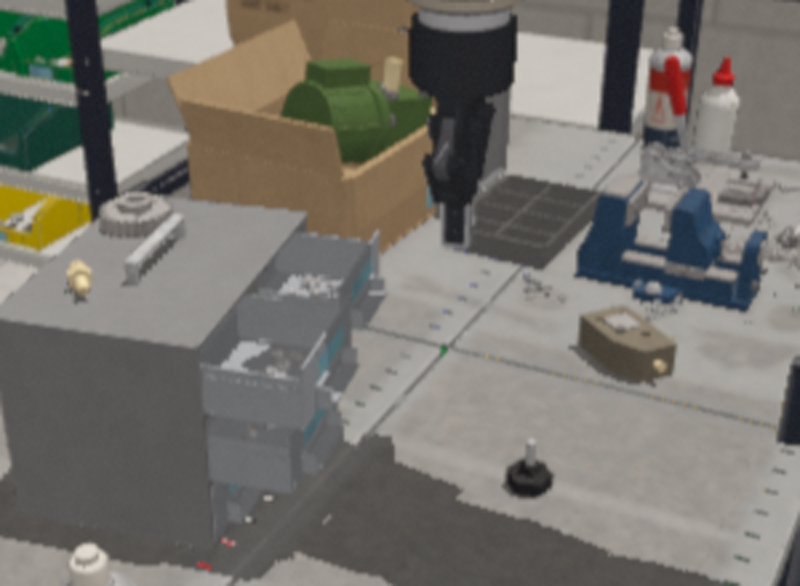

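The shut fingertips end at about (455,249) in the crop, standing in front of the right drawer. I'll check their height.

Run:
```python
from h import *
c=pickle.load(open("s1.pkl","rb"))
q=O-212.4*ex-57.2*ey
for dz in(173,180,186):
  for ox in(-11,11): print(dz,ox,[(a-b)/.375 for a,b in zip(proj(c,[*(q+ox*ex+12*ey),370.9-dz]),(200,100))])
```

```text
173 -11 [np.float64(464.1687875800062), np.float64(250.9961432831034)]
173 11 [np.float64(435.6715167498857), np.float64(247.43660953464587)]
180 -11 [np.float64(463.8511342149689), np.float64(259.3996259697549)]
180 11 [np.float64(435.4583767178272), np.float64(255.7998076943593)]
186 -11 [np.float64(463.5806846687633), np.float64(266.5543371401736)]
186 11 [np.float64(435.2769019381332), np.float64(262.92052325827177)]
```

Shut, the tip is 173 mm ahead of the TCP. I'll go down 40 and push.

Emit:
run_rows --plan '{"finger_gap":[0, 0, 0, 0, 0, 0, 0, 0], "sx":[5, 5, 15, 15, 10, 5, 5, 5], "sy":[0, 0, 0, 0, 0, 0, 0, 0], "sz":[20, 20, 0, 0, 0, 0, 0, 0], "turn":[0, 0, 0, 0, 0, 0, 0, 0]}'

```text
time: 3.25
eef_pos: [601.7, 52.6, 331.0]
ee_rot: [0.0, 0.996, 0.087, 0.0]
contact_force: [-0.3, -0.6, -0.3]
finger_gap: 0.2
grip_force: 0.0
```

Emit:
run_rows --plan '{"finger_gap":[0, 0, 0, 0, 0, 0, 0, 0], "sx":[5, 5, 5, 5, 5, 5, 5, 5], "sy":[0, 0, 0, 0, 0, 0, 0, 0], "sz":[0, 0, 0, 0, 0, 0, 0, 0], "turn":[0, 0, 0, 0, 0, 0, 0, 0]}'

```text
time: 4.05
eef_pos: [641.4, 59.7, 330.6]
ee_rot: [-0.0, 0.996, 0.087, -0.0]
contact_force: [-1.5, 0.7, -0.4]
finger_gap: -0.1
grip_force: 0.3
```

Run:
```python
from h import *
from bench import env
print(cab(env.get_state()["eef_pos"]))
```

```text
[-107.02813214  -57.12624645  330.61912482]
```

Emit:
run_rows --plan '{"finger_gap":[0, 0, 0, 0, 0, 0], "sx":[4, 4, 3, 2, 2, 0], "sy":[0, 0, 0, 0, 0, 0], "sz":[0, 0, 0, 0, 0, 0], "turn":[0, 0, 0, 0, 0, 0]}'

```text
time: 4.65
eef_pos: [656.0, 62.3, 330.7]
ee_rot: [0.0, 0.996, 0.087, 0.0]
contact_force: [0.2, -0.6, 0.1]
finger_gap: 0.1
grip_force: 0.0
```

Emit:
run_rows --plan '{"finger_gap":[0, 0, 0, 0], "sx":[1, 1, 1, 0], "sy":[0, 0, 0, 0], "sz":[0, 0, 0, 0], "turn":[0, 0, 0, 0]}'

```text
time: 5.05
eef_pos: [658.9, 62.8, 330.7]
ee_rot: [0.0, 0.996, 0.087, 0.0]
contact_force: [0.6, -0.0, 0.0]
finger_gap: -0.5
grip_force: 0.0
```

Run:
```python
from h import *
from bench import env
print(cab(env.get_state()["eef_pos"]))
```

```text
[-89.33985771 -57.17374087 330.71761559]
```

Emit:
run_rows --plan '{"finger_gap":[0, 0], "sx":[1, 1], "sy":[0, 0], "sz":[0, 0], "turn":[0, 0]}'

```text
time: 5.25
eef_pos: [660.8, 63.1, 330.7]
ee_rot: [0.0, 0.996, 0.087, -0.0]
contact_force: [-0.9, -0.1, -0.2]
finger_gap: -0.2
grip_force: 0.3
```

Emit:
run_rows --plan '{"finger_gap":[0], "sx":[1], "sy":[0], "sz":[0], "turn":[0]}'

```text
time: 5.35
eef_pos: [661.8, 63.3, 330.8]
ee_rot: [0.0, 0.996, 0.087, 0.0]
contact_force: [-1.1, -0.0, 0.4]
finger_gap: -0.1
grip_force: 0.3
```

Emit:
run_rows --plan '{"finger_gap":[0], "sx":[1], "sy":[0], "sz":[0], "turn":[0]}'

```text
time: 5.45
eef_pos: [662.8, 63.5, 330.7]
ee_rot: [-0.0, 0.996, 0.087, 0.0]
contact_force: [-0.3, 0.0, 0.5]
finger_gap: -0.0
grip_force: 0.3
```

Emit:
run_rows --plan '{"finger_gap":[0], "sx":[1], "sy":[0], "sz":[0], "turn":[0]}'

```text
time: 5.55
eef_pos: [663.8, 63.7, 330.7]
ee_rot: [-0.0, 0.996, 0.087, 0.0]
contact_force: [-1.0, 0.1, 0.9]
finger_gap: 0.2
grip_force: 0.3
```

Emit:
run_rows --plan '{"finger_gap":[0], "sx":[1], "sy":[0], "sz":[0], "turn":[0]}'

```text
time: 5.65
eef_pos: [664.7, 63.8, 330.7]
ee_rot: [-0.0, 0.996, 0.087, -0.0]
contact_force: [-5.7, -1.1, 2.3]
finger_gap: 0.2
grip_force: 3.3
```

Emit:
run_rows --plan '{"finger_gap":[0, 0], "sx":[0.5, 0], "sy":[0, 0], "sz":[0, 0], "turn":[0, 0]}'

```text
time: 5.85
eef_pos: [664.9, 63.9, 330.7]
ee_rot: [0.0, 0.996, 0.087, -0.001]
contact_force: [-4.3, -0.6, 2.4]
finger_gap: -0.2
grip_force: 2.6
```

Emit:
run_rows --plan '{"finger_gap":[0, 0, 0, 0, 0, 0, 0], "sx":[-3, -10, -20, -30, 0, 0, 0], "sy":[0, 0, 0, 0, 0, 0, 0], "sz":[0, 0, 0, -20, -30, -30, 0], "turn":[0, 0, 0, 0, 0, 0, 0]}'

```text
time: 6.55
eef_pos: [603.5, 52.9, 415.1]
ee_rot: [0.0, 0.996, 0.087, 0.004]
contact_force: [-0.4, -0.3, -0.2]
finger_gap: -0.3
grip_force: 0.0
```

Run:
```python
from h import *
from bench import env
import cv2
print(cab(env.get_state()["eef_pos"]))
c=env.read_camera("top");pickle.dump(c,open("t1.pkl","wb"))
cv2.imwrite("pics/top1.png",cv2.resize(c["image"][110:260,230:390],(640,600),interpolation=cv2.INTER_CUBIC))
```

```text
[-145.59014886  -57.22977482  415.13819743]
```

View pics/top1.png

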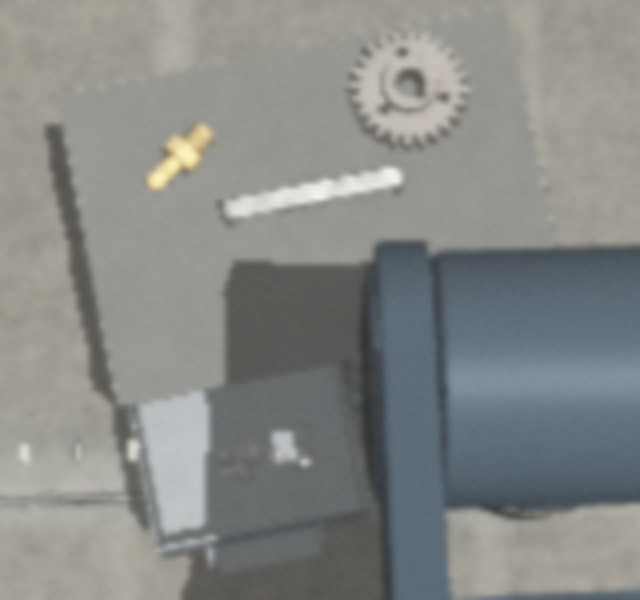

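Left drawer, fitting and gear are unchanged; the arm hides the right drawer. Next I go over the left drawer's gap.

Emit:
run_rows --plan '{"finger_gap":[0, 0, 0, 0, 0, 0, 0], "sx":[10, 10, 10, 0, 0, 0, 0], "sy":[-38, -38, -38, 0, 0, 0, 0], "sz":[0, 0, 0, 0, 20, 20, 0], "turn":[0, 0, 0, 0, 0, 0, 0]}'

```text
time: 7.3
eef_pos: [612.2, 170.0, 367.1]
ee_rot: [0.0, 0.996, 0.087, -0.003]
contact_force: [-0.5, 0.3, -0.2]
finger_gap: 0.0
grip_force: 0.0
```

Run:
```python
from h import *
from bench import env
import cv2
print(cab(env.get_state()["eef_pos"]))
c=env.read_camera("side");pickle.dump(c,open("s2.pkl","wb"))
cv2.imwrite("pics/side2.png",cv2.resize(c["image"][130:280,230:390],(640,600),interpolation=cv2.INTER_CUBIC))
```

```text
[-116.57739724   56.51450687  367.12524532]
```

View pics/side2.png

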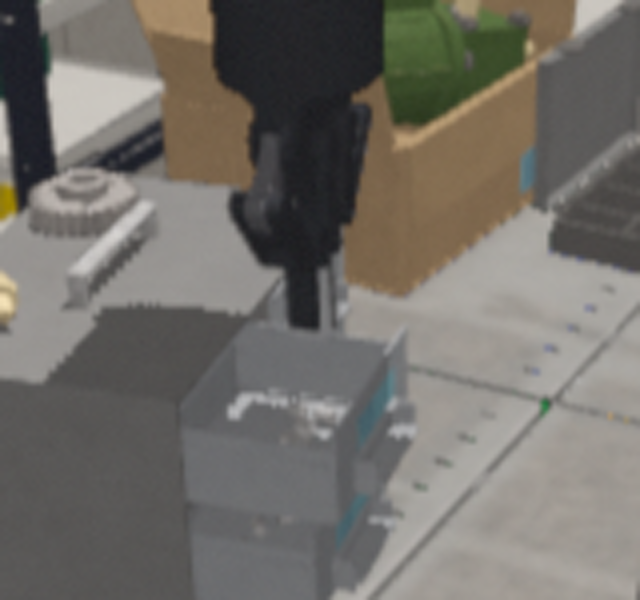

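The right drawer is shut, since only the left one stands out. The tips at (303,325) are over the left drawer's opening. I'll go down and pull.

Emit:
run_rows --plan '{"finger_gap":[0, 0, 0, 0, 0, 0, 0], "sx":[0, 0, 0, -5, -5, -5, -4], "sy":[0, 0, 0, 0, 0, 0, 0], "sz":[13, 13, 12, 0, 0, 0, 0], "turn":[0, 0, 0, 0, 0, 0, 0]}'

```text
time: 8.05
eef_pos: [593.7, 167.1, 333.3]
ee_rot: [-0.0, 0.996, 0.087, 0.0]
contact_force: [1.3, 0.2, 0.3]
finger_gap: 0.0
grip_force: 0.3
```

Emit:
run_rows --plan '{"finger_gap":[0, 0, 0, 0, 0, 0, 0, 0], "sx":[-5, -5, -5, -5, -5, -4, -3, -3], "sy":[0, 0, 0, 0, 0, 0, 0, 0], "sz":[0, 0, 0, 0, 0, 0, 0, 0], "turn":[0, 0, 0, 0, 0, 0, 0, 0]}'

```text
time: 8.85
eef_pos: [559.4, 161.0, 332.7]
ee_rot: [0.0, 0.996, 0.087, 0.0]
contact_force: [3.4, 0.8, 0.3]
finger_gap: 0.4
grip_force: 2.3
```

Run:
```python
from h import *
from bench import env
print(cab(env.get_state()["eef_pos"]))
```

```text
[-170.11561715   56.8563557   332.68764075]
```

Emit:
run_rows --plan '{"finger_gap":[0], "sx":[-1], "sy":[0], "sz":[0], "turn":[0]}'

```text
time: 8.95
eef_pos: [559.0, 160.9, 332.9]
ee_rot: [-0.0, 0.996, 0.087, 0.001]
contact_force: [9.8, 0.6, -6.1]
finger_gap: 0.1
grip_force: 4.7
```

Emit:
run_rows --plan '{"finger_gap":[0], "sx":[-1], "sy":[0], "sz":[0], "turn":[0]}'

```text
time: 9.05
eef_pos: [558.5, 160.8, 332.9]
ee_rot: [-0.0, 0.996, 0.087, 0.002]
contact_force: [14.5, 2.2, -9.4]
finger_gap: 0.1
grip_force: 7.4
```

Emit:
run_rows --plan '{"finger_gap":[0], "sx":[-1], "sy":[0], "sz":[0], "turn":[0]}'

```text
time: 9.15
eef_pos: [558.1, 160.7, 333.0]
ee_rot: [-0.0, 0.996, 0.087, 0.004]
contact_force: [19.8, 3.7, -11.5]
finger_gap: 0.1
grip_force: 10.2
```

```bash
python3 - <<'E'
from h import *
from bench import env
print(cab(env.get_state()["eef_pos"]))
E
```

```text
[-171.49717534   56.79481002  332.97904805]
```

The force builds from x = -170 and the travel fits the 110 mm stop. I'll back off, lift and check.

Emit:
run_rows --plan '{"finger_gap":[0, 0, 0, 0, 0, 0, 0, 0], "sx":[4, 6, 10, 0, 0, 0, 0, 0], "sy":[0, 0, 0, 0, 0, 0, 0, 0], "sz":[0, 0, 0, -15, -25, -30, -30, 0], "turn":[0, 0, 0, 0, 0, 0, 0, 0]}'

```text
time: 9.95
eef_pos: [576.7, 164.1, 438.1]
ee_rot: [-0.0, 0.996, 0.087, 0.004]
contact_force: [0.9, -0.6, -0.4]
finger_gap: 0.2
grip_force: 0.0
```

Emit:
run_rows --plan '{"finger_gap":[0, 0, 0, 0, 0, 0, 0, 0], "sx":[0, 0, 0, -15, -25, -25, -30, 0], "sy":[40, 40, 45, 45, 45, 45, 40, 0], "sz":[0, 0, 0, 0, 0, 0, 0, 0], "turn":[0, 0, 0, 0, 0, 0, 0, 0]}'

```text
time: 10.75
eef_pos: [533.9, -149.3, 433.1]
ee_rot: [0.0, 0.996, 0.085, -0.0]
contact_force: [0.2, -0.3, -0.1]
finger_gap: 0.2
grip_force: 0.0
```

Run:
```python
from h import *
from bench import env
import cv2
c=env.read_camera("top");s=env.read_camera("side");pickle.dump((c,s),open("t2.pkl","wb"))
cv2.imwrite("pics/fin.png",np.hstack([cv2.resize(x,(400,500),interpolation=cv2.INTER_CUBIC) for x in(c["image"][110:310,230:390],s["image"][150:350,190:350])]))
```

```text
(no output)
```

View pics/fin.png

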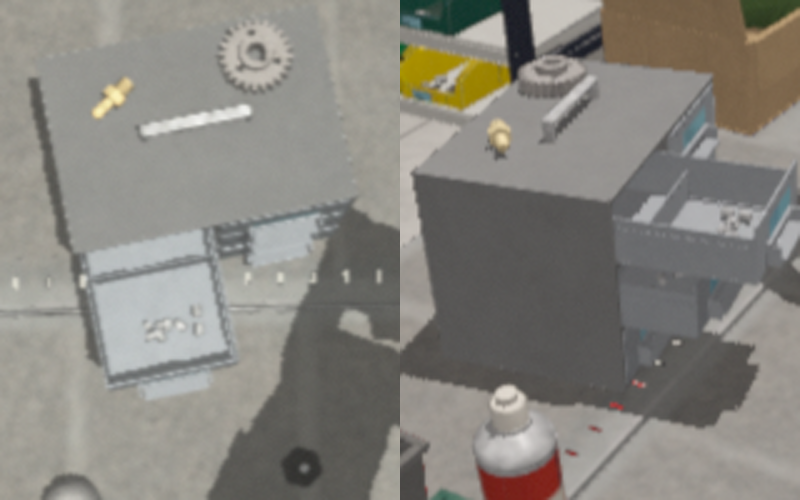

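The right drawer looks shut and the left one is out with its divider visible; the fitting and gear haven't moved. A numeric check follows.

Run:
```python
from h import *
import cv2
c,s=pickle.load(open("t2.pkl","rb"))
P=lambda u,v,z:cab(ray(c,230+u/2.5,110+v/2.5,z))
print("left front",P(108,387,174),P(235,360,174))
for x in(-76,-86,-96):print(x,"right top edge L/R",*[[(a-b)*2.5 for a,b in zip(proj(c,[*(O+x*ex+y*ey),174]),(230,110))] for y in(-4,-112)])
for x in(-76,-86):print(x,"side R-end",[(a-b)*2.5 for a,b in zip(proj(s,[*(O+x*ex-112*ey),174]),(190,150))])
cv2.imwrite("pics/r.png",np.hstack([cv2.resize(x,(400,400),interpolation=cv2.INTER_CUBIC) for x in(c["image"][180:230,310:380],s["image"][175:225,440-170:340])]))
```

```text
left front [-185.37800439  109.68779326  174.        ] [-183.90891272    5.38214155  174.        ]
-76 right top edge L/R [np.float64(220.39102039483353), np.float64(228.03671026705211)] [np.float64(349.79923049637944), np.float64(202.9005013886607)]
-86 right top edge L/R [np.float64(222.7766624750292), np.float64(239.92887028300927)] [np.float64(352.31637477260495), np.float64(214.72351304982516)]
-96 right top edge L/R [np.float64(225.1674873651804), np.float64(251.84686602924415)] [np.float64(354.83896822703525), np.float64(226.5721194685367)]
-76 side R-end [np.float64(314.53684349678485), np.float64(82.9347342876116)]
-86 side R-end [np.float64(325.1821706005424), np.float64(84.2403848970006)]
```

View pics/r.png

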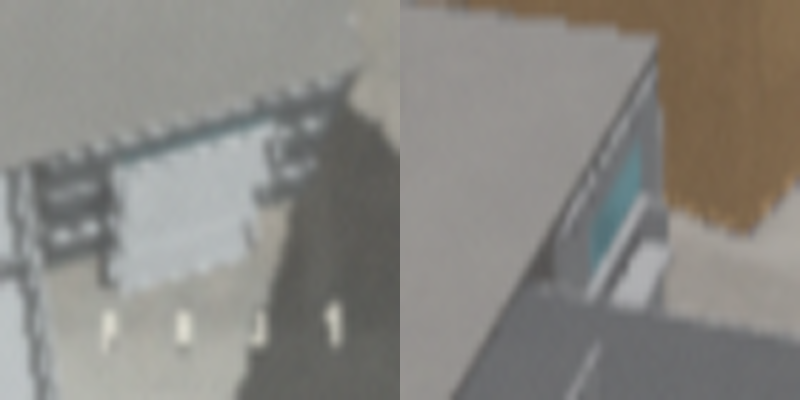

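The right front is flush under the cabinet's top edge, so it is shut. The left front is at -185 against -186 expected at the stop.

```bash
python3 -c "
from bench import env
print(env.job_done())"
```

```text
the job is handed in; nothing more can be done
None
```

I pushed the right (gear-side) drawer fully shut, then drew the left (fitting-side) drawer out to its stop. The fitting and gear stayed where they were, and I handed the job in at about 11 s with the arm clear of everything.

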